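# File the seed-counting boards in their graded rack

## Robot

A 7-joint arm with a two-finger parallel gripper is mounted at the origin on the work surface. World frame = base frame: x ahead of the robot, y to its left, z up, the work surface at z = 0. Lengths are in m, angles in rad, forces in N, time in s.
With the tool pointing down it reaches from about 0.4 to 0.85 m from the base axis. Payload 4.5 kg.
Tool frame: the origin (TCP) lies at the centre of the arm's flange, where the gripper is bolted on; the fingertips stand 166 mm ahead of it and the grasp point (between the pads) lies 147 mm ahead of it (r.grip_depth is the distance from the TCP to the grasp point, in m); z points along the fingers, y is the line along which they close (so a half turn about z gives the same grasp; the last joint's range is limited). The gripper opens to 88 mm and grips with 3 to 60 N. Pads are 18 mm wide; open, the fingers measure 123 mm over their backs; the gripper's body (75 mm by 187 mm) begins 45 mm behind the grasp point.
Start: joints at [-1.188, 0.689, -0.195, 1.565, 0.157, 0.902, -0.215], TCP at [0.214, 0.587, 0.405] pointing down, gripper open.
Joint ranges: [-3.01, 3.01], [-0.46, 2.08], [-1.47, 1.51], [0.13, 2.56], [-1, 4.14], [0.04, 2.09], [-2.66, 2.66]. Speed limits (rad/s): [2.57, 2.57, 3.14, 3.14, 3.14, 3.14, 3.14].

## Interface

Orientations are given as a unit quaternion [x, y, z, w].
In Python, from plant import status, cams, r, finder gives the robot as it stands.
- The arm moves only by the tool play_rows, never from a script. Its argument "rows" is a list of rows, each a list of 7 numbers: the opening in per cent of the stroke, from 0 (shut) to 100 (fully open), then the shift along the tool's x, y, z in m, then the turn, a rotation vector about the tool's x, y, z in degrees. A call has 1 to 8 rows; each row shifts and turns the commanded pose from where the row before left it, along the tool's axes as they then stand; what a row does not reach is not made up. A row lasts 1/8 s, in which the tool goes at most 62.5 mm and 10.7 degrees, less where a joint would pass 70% of its speed; a pose out of reach is approached as far as the arm can. A call with a gripper value outside its range is refused whole. The fingers move at their own pace and stop on an object; "grip_force" is the grip in N (left out, the last holds). Time passes only in rows, so rows that do not move let the fingers close. It gives the time, the measured TCP pose, the force, the opening and the grip force at its end, in the units of the state.
- status.get_state(): the state, without advancing time (a new reading comes with each control period).
- cams.snapshot(name): name is "scene" or "side" or "wrist"; returns the picture (420x560x3 uint8, red, green, blue); there is no depth.
- cams.camera_params(name): a dict with "vfov" (degrees; the focal length in pixels is half the picture's height over the tangent of half this angle, whatever the lens; pixels are square), "cx", "cy" (the principal point, pixels), "R" (3x3) and "t" (3): a world point X has camera coordinates R X + t; the wrist camera has in their place "tool_from_camera" (4x4, takes a point from camera to tool coordinates, whose origin is the TCP and whose axes are the flange's). Camera axes: x right, y down, z forward; pixel columns grow to the right and rows downward; lengths in m; the calibration is good to about 2 mm. A picture is of the moment at which its call begins: read the wrist's pose just before it. camera_params takes no time and is no camera call.
- r.finish_job(): hands the job in; it is judged then, once.
Trained networks look in the newest picture that a camera, given by its name, has taken for a name from the list of things; names that differ only in an ending like _2 or _b are one class to them, and where a whole thing is asked for, a point or a joint stands for the part that bears it (a point fixed in the world has none). Each returns a list of dicts, best first, with "score" (0 to 1); they miss things now and then, are a little off and sometimes report something else, mostly with a low value. They report only what shows in the picture. A call takes as long as a camera call. They do not tell look-alikes from the thing itself.
- finder.spot_in(camera, label): "at" ([x, y, z] in m, in the coordinates of the camera as it stood for that picture, good to about 4 mm: the middle of the surface that is visible of it).
- finder.regions_of(camera, label): "mask" (420x560 bool, what is visible of it).
The state is a dict: "clock": time; "q": joint angles; "qd": joint speeds; "joint_torque": joint torques, N m; "tool_pos": TCP position; "eef_rot": TCP orientation; "contact_force": force on the tool from outside, world axes, zero at the start; "moment": the same for the moment, N m; "opening": opening from 0.0 (shut) to 1.0 (fully open); "finger_force": force on a finger pad.
Only numpy, scipy, OpenCV 4.12 (cv2) and the standard library are available. Lean on these libraries where they do the work, as an engineer would, in place of code of your own. Each camera call takes 0.05 s, during which the arm holds its last target. There are 200 camera calls.

## Task

Put the three seed-counting boards away in the wooden rack, each upright in the slot that matches its thickness (thick in the widest slot, thin in the narrowest), fully home on the slot's floor, centred and let go. Each slot has been clamped some millimetres to one side of its proper place, so feel for the slots and lower the boards in slowly and gently, without ramming or leaning hard on the rack. Do not push or knock over the other things on the table.

Things in the scene. Friction and masses are not known exactly. Their poses are not given: they have to be found in the camera images.
- rack: fixed wooden rack, 64 (x) by 184 mm (y); origin under its centre, on the table; y runs along the row of three slots, which narrow towards -y. On its dark bed sit three pale slotted blocks, each clamped up to 6 mm off its nominal place along +y or -y, each by a different amount, new each time and NOT in any measured pose: find it by feel. They do not slide below 60 N.
- wide_place (a point): nominal place of the thick board's slot (18.5 mm wide), at rack y = +54 mm, level with the flat tops of its ribs, 44 mm above the table; the true slot is up to 6 mm off along y. Mouth tapered at 45 degrees, 1.5 mm each side. Slot floor 30 mm below this point. Ribs 56 mm long (x), 11 to 16 mm wide, slot open at both x ends; dark ledges between blocks are 8 mm lower than the ribs.
- mid_place (a point): nominal place of the middle board's slot (14.5 mm wide), at rack y = 0 mm, level with the flat tops of its ribs, 44 mm above the table; the true slot is up to 6 mm off along y. Mouth tapered at 45 degrees, 1.5 mm each side. Slot floor 30 mm below this point. Ribs 56 mm long (x), 11 to 16 mm wide, slot open at both x ends; dark ledges between blocks are 8 mm lower than the ribs.
- narrow_place (a point): nominal place of the thin board's slot (10.5 mm wide), at rack y = -54 mm, level with the flat tops of its ribs, 44 mm above the table; the true slot is up to 6 mm off along y. Mouth tapered at 45 degrees, 1.5 mm each side. Slot floor 30 mm below this point. Ribs 56 mm long (x), 11 to 16 mm wide, slot open at both x ends; dark ledges between blocks are 8 mm lower than the ribs.
- thick_board_centre (a point): centre of the thick seed-counting board, a rigid pale plywood plate 70 mm (its x) by 17 mm (its y, thickness) by 80 mm high (z), 13 mm dimples, three across and four up on both faces, 85 g; starts upright on the table, this centre 40 mm up. Grip it across its thickness near the top. Home in its slot this centre is 54 mm above the table and the top 50 mm stands above the ribs.
- middle_board_centre (a point): centre of the middle seed-counting board, a rigid pale plywood plate 70 mm (its x) by 13 mm (its y, thickness) by 80 mm high (z), 8 mm dimples, four across and five up on both faces, 65 g; starts upright on the table, this centre 40 mm up. Grip it across its thickness near the top. Home in its slot this centre is 54 mm above the table and the top 50 mm stands above the ribs.
- thin_board_centre (a point): centre of the thin seed-counting board, a rigid pale plywood plate 70 mm (its x) by 9 mm (its y, thickness) by 80 mm high (z), 4 mm dimples, six across and seven up on both faces, 45 g; starts upright on the table, this centre 40 mm up. Grip it across its thickness near the top. Home in its slot this centre is 54 mm above the table and the top 50 mm stands above the ribs.
- can: bystander, leave alone: drink can, 62 mm across, 115 mm high; origin under its centre
- cup: bystander, leave alone: small clear plastic cup, 72 mm across the rim, 62 mm high; origin under its centre
- tape: bystander, leave alone: roll of tape lying flat, 68 mm across, 24 mm high; origin under its centre
- jar: bystander, leave alone: glass jar with steel lid, 68 mm across, 85 mm high; origin under its centre
- scissors: bystander, leave alone: scissors lying flat, about 150 mm long along x, 10 mm high; origin at the pivot end of the handles, on the table
- packet_stack: bystander, leave alone: small stack of card packets, 85 by 60 mm, 30 mm high; origin under its centre
Things that resemble listed ones, but are neither listed nor needed, are in the scene too. What is shaped like the part that bears thin_board_centre but purple is not meant. Leave any blue look-alike of the part that bears thick_board_centre alone.

How it is judged:
At the end, for the whole second after the job is handed in: Each board stands released in its own slot: centre 45 to 56.5 mm above the rack's origin (home is 54 mm), within 10 mm along the row of its slot's nominal place, within 15 mm of the rack's middle across the row, upright and parallel to the slot within 0.12 rad (z of thick_board_centre in the frame of rack between 0.045 and 0.0565 m and y of thick_board_centre in the frame of rack between 0.044 and 0.064 m and x of thick_board_centre in the frame of rack between -0.015 and 0.015 m and angle between each of thick_board_centre, middle_board_centre, thin_board_centre's own z axis and vertical below 0.12 rad and angle between the y axis of each of thick_board_centre, middle_board_centre, thin_board_centre and the y axis of rack, either way round below 0.12 rad and z of middle_board_centre in the frame of rack between 0.045 and 0.0565 m and y of middle_board_centre in the frame of rack between -0.01 and 0.01 m and x of middle_board_centre in the frame of rack between -0.015 and 0.015 m and z of thin_board_centre in the frame of rack between 0.045 and 0.0565 m and y of thin_board_centre in the frame of rack between -0.064 and -0.044 m and x of thin_board_centre in the frame of rack between -0.015 and 0.015 m); the robot touches nothing.
It fails at once if the rack is pressed or struck with more than 60 N (contact force between rack and anything else above 60 N).
It fails at once if a bystander is pushed more than 30 mm from its place (distance of any of can, cup, tape, jar, scissors, packet_stack from where it was at the start of the episode above 0.03 m).
It fails at once if a standing bystander is tipped over (angle between any of can, cup, jar's own z axis and vertical above 0.5 rad).
It also fails if it takes over 72 s, if anything falls off the work surface, if the arm or the gripper's body presses on something with over 40 N, if the wrist force passes 120 N, or if a joint passes its speed limit or range.

## Working session

There is one attempt and no reset: what is moved stays moved. The work goes in short steps, Python scripts to look and compute and a tool call to move; the robot and the scene stay as the last step left them, time stands still between calls to the robot, and variables do not carry over. Pictures are saved under pics/ and viewed, at most 10 in all, crops included, and the job is handed in when it is done.

Besides the shell and the picture viewer there is one more tool, called after "Request:" by a JSON object that holds its "method" and its "body". play_rows: Moves the arm, as the interface text tells. Its arguments: {"type":"object","properties":{"rows":{"type":"array","items":{"type":"array","items":{"type":"number"}}},"grip_force":{"type":"number"}},"required":["rows"]}

```bash
mkdir -p pics; ls
cat > h.py <<'E'
from plant import status, cams, r, finder
import numpy as np, cv2
from scipy.spatial.transform import Rotation as R
def toworld(cam,p,st=None):
    c=cams.camera_params(cam)
    if 'R' in c: return np.array(c['R']).T@(np.array(p)-np.array(c['t']))
    T=np.array(c['tool_from_camera']); st=st or status.get_state()
    return R.from_quat(st['eef_rot']).as_matrix()@(T[:3,:3]@np.array(p)+T[:3,3])+np.array(st['tool_pos'])
def ray(cam,u,v,z,st=None):
    c=cams.camera_params(cam); f=210/np.tan(np.radians(c['vfov']/2))
    o=toworld(cam,[0,0,0],st); d=toworld(cam,[(u-c['cx'])/f,(v-c['cy'])/f,1],st)-o
    return o+d*(z-o[2])/d[2]
def snap(cam,fn):
    im=np.array(cams.snapshot(cam)); cv2.imwrite('pics/'+fn,im[:,:,::-1]); return im
E
python3 - <<'E'
from h import *
s=status.get_state();print(s)
a=snap('scene','a0.png');b=snap('side','b0.png')
cv2.imwrite('pics/ab.png',np.vstack([a,b])[:,:,::-1])
for c in ('scene','side'):
  for n in ['rack','thick_board_centre','middle_board_centre','thin_board_centre','can','cup','tape','jar','scissors','packet_stack']:
    try:
      for d in finder.spot_in(c,n): print(c,n,round(d['score'],2),toworld(c,d['at']).round(3))
    except Exception as e: print(n,e)
E
```

```text
pics
{'clock': 0.0, 'q': array([-1.18820878,  0.69000422, -0.19451967,  1.56635813,  0.15734541,
        0.90248953, -0.21508245]), 'qd': array([ 0.00059028,  0.00087216, -0.00073386,  0.00108777, -0.00011499,
        0.00030398, -0.00040658]), 'joint_torque': array([-1.08642649e-03, -5.27536368e+01, -1.26694467e+00, -1.53429294e+01,
       -5.25423023e-02,  6.60236881e-03,  1.71123006e-04]), 'tool_pos': array([0.21351476, 0.58704559, 0.40389351]), 'eef_rot': array([ 1.73443969e-01,  9.84843299e-01, -9.27604050e-04, -8.01137653e-05]), 'contact_force': array([ 0.19022105,  0.74912295, -0.06906938]), 'moment': array([ 0.03227101, -0.06276284, -0.0030274 ]), 'finger_force': 0.0, 'opening': 0.9975992461504722}
scene rack 0.98 [ 0.551 -0.109  0.041]
scene thick_board_centre 0.8 [0.574 0.105 0.049]
scene thick_board_centre 0.71 [0.628 0.188 0.059]
scene thick_board_centre 0.5 [ 0.549 -0.113  0.037]
scene thick_board_centre 0.33 [0.529 0.311 0.051]
scene middle_board_centre 0.73 [ 0.544 -0.11   0.039]
scene middle_board_centre 0.63 [0.529 0.31  0.045]
scene thin_board_centre 0.79 [0.446 0.1
[... 359 characters left out ...]
]
side rack 0.7 [ 0.529 -0.12   0.037]
side rack 0.18 [0.445 0.049 0.019]
side thick_board_centre 0.95 [0.566 0.103 0.049]
side thick_board_centre 0.58 [0.617 0.18  0.062]
side middle_board_centre 0.66 [ 0.469 -0.415  0.007]
side middle_board_centre 0.65 [0.519 0.308 0.052]
side thin_board_centre 0.72 [0.495 0.217 0.048]
side thin_board_centre 0.58 [0.441 0.126 0.05 ]
side can 0.6 [0.699 0.333 0.077]
side can 0.38 [0.617 0.182 0.062]
side cup 0.59 [0.716 0.028 0.042]
side tape 0.72 [0.44  0.047 0.021]
side tape 0.33 [0.535 0.44  0.024]
side jar 0.6 [ 0.727 -0.233  0.061]
side scissors 0.89 [ 0.471 -0.416  0.007]
side scissors 0.7 [0.441 0.051 0.02 ]
side packet_stack 0.78 [0.533 0.44  0.026]
```

```bash
python3 -c "
import cv2
a=cv2.imread('pics/ab.png');print(a.shape);cv2.imwrite('pics/ab2.png',cv2.hconcat([a[:420],a[420:]])[:, :]);
cv2.imwrite('pics/a1.png',cv2.resize(a[:420],(800,600)));cv2.imwrite('pics/b1.png',cv2.resize(a[420:],(800,600)))"
```

```text
(840, 560, 3)
```

View pics/a1.png

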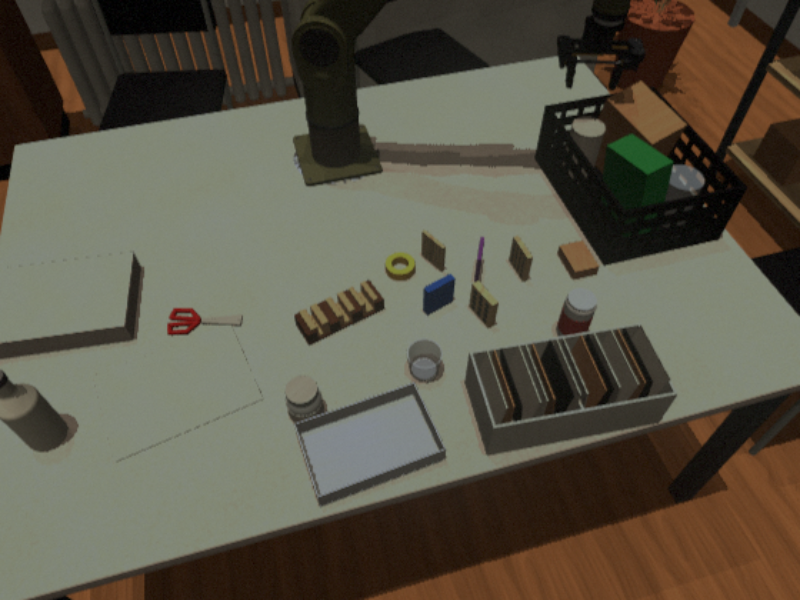

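View pics/b1.png

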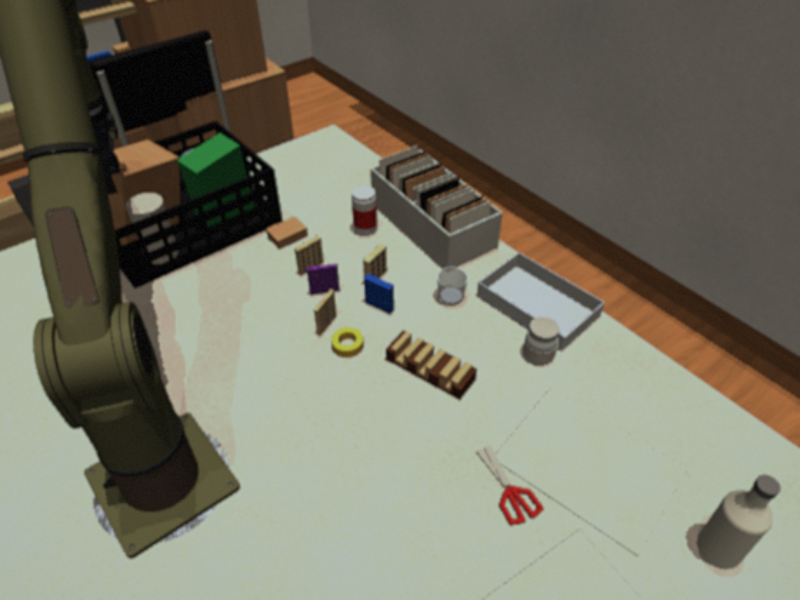

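The scene picture, on the 800x600 scale, shows these board-like things:
- Pale boards at (433,250), (521,258) and (484,303).
- A blue look-alike at (438,294) and a purple one at (480,260). Both are excluded.

The rack is at (340,310). I'll enlarge this area to tell the three pale boards apart by dimples and thickness.

Run:
```python
import cv2
a=cv2.imread('pics/a0.png');b=cv2.imread('pics/b0.png')
A=cv2.resize(a[150:245,195:395],(800,380),interpolation=3)
B=cv2.resize(b[155:285,190:350],(400,325),interpolation=3)
B=cv2.resize(b[160:245,195:345],(388,220),interpolation=3)
B2=cv2.resize(b[225:285,260:345],(312,220),interpolation=3)
cv2.imwrite('pics/c.png',cv2.vconcat([A,cv2.copyMakeBorder(cv2.hconcat([B,B2]),0,0,0,100,0)]))
from h import *
c=cams.camera_params('wrist');print(c)
for k in('scene','side'):
  print(k,toworld(k,[0,0,0]))
```

```text
{'vfov': 67.4479696087186, 'cx': 283.17200277830284, 'cy': 214.9524838088057, 'tool_from_camera': array([[-1.92588057e-04, -9.64302900e-01, -2.64801585e-01,
         6.85212244e-02],
       [ 9.99999915e-01, -8.93029664e-05, -4.02085701e-04,
        -1.00415138e-03],
       [ 3.64084841e-04, -2.64801640e-01,  9.64302836e-01,
         2.01741090e-02],
       [ 0.00000000e+00,  0.00000000e+00,  0.00000000e+00,
         1.00000000e+00]])}
scene [ 1.36655194 -0.2000086   1.09637832]
side [-0.03909868 -0.73582419  1.0374582 ]
```

View pics/c.png

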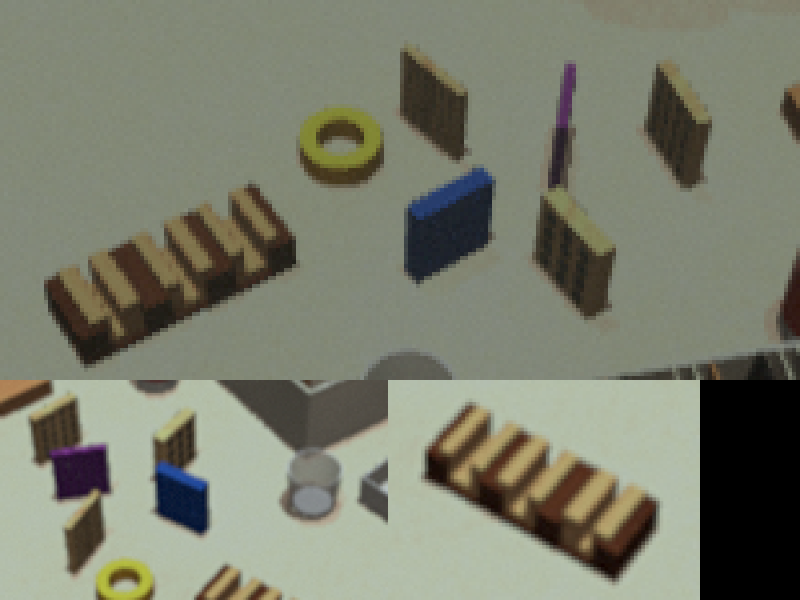

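The crop confirms the boards. In its top view, (434,100) is plain-looking and narrowest, so it is the thin board. (678,125) has fine dimples, so it is the middle board. (573,250) has coarse dimples, a wide top and three columns, so it is the thick board. Purple and blue are decoys. Next I'll move to a wrist view.

Request:
{"method": "play_rows", "body": {"rows": [[100,-0.0434,-0.0382,-0.0016,0,0,0],[100,-0.0434,-0.0382,-0.0016,0,0,0],[100,-0.0434,-0.0382,-0.0016,0,0,0],[100,-0.0434,-0.0382,-0.0016,0,0,0],[100,-0.0434,-0.0382,-0.0016,0,0,0],[100,-0.0434,-0.0382,-0.0016,0,0,0],[100,-0.0434,-0.0382,-0.0016,0,0,0],[100,-0.0434,-0.0382,-0.0016,0,0,0]]}}

```text
clock: 2.1
tool_pos: [0.4363, 0.1799, 0.4179]
eef_rot: [0.173, 0.985, 0.0, 0.0]
contact_force: [0.6, 0.7, -0.5]
opening: 0.999
finger_force: 0.0
```

Request:
{"method": "play_rows", "body": {"rows": [[100,-0.0434,-0.0382,-0.0016,0,0,0],[100,-0.0434,-0.0382,-0.0016,0,0,0],[100,0,0,0,0,0,0],[100,0,0,0,0,0,0]]}}

```text
clock: 2.6
tool_pos: [0.4907, 0.0806, 0.4207]
eef_rot: [0.173, 0.985, 0.0, -0.0]
contact_force: [-0.3, 0.2, -1.0]
opening: 0.998
finger_force: 0.0
```

Run:
```python
from h import *
s=status.get_state();print(s['clock'],s['tool_pos'],s['eef_rot'],abs(s['qd']).max())
im=snap('wrist','w0.png')
for n in ['rack','thick_board_centre','middle_board_centre','thin_board_centre']:
  for d in finder.regions_of('wrist',n):
    m=d['mask'].astype('uint8');v,u=np.nonzero(m);print(n,round(d['score'],2),u.mean(),v.mean(),m.sum(),ray('wrist',u.mean(),v.mean(),0.04,s).round(3))
cv2.imwrite('pics/w1.png',cv2.resize(im,(800,600),interpolation=3)[:,:,::-1])
```

```text
2.6 [0.4906701  0.08061761 0.4207319 ] [ 1.73401477e-01  9.84851110e-01  4.40525235e-04 -1.56300417e-04] 0.03142989809209433
rack 0.87 172.73456790123456 249.59927983539094 3888 [ 0.514 -0.073  0.04 ]
thick_board_centre 0.65 389.23201438848923 238.68345323741008 556 [0.591 0.18  0.04 ]
thick_board_centre 0.63 324.7578199052133 242.64502369668247 2110 [0.569 0.105 0.04 ]
middle_board_centre 0.74 303.37457817772776 354.6743532058493 1778 [0.712 0.028 0.04 ]
middle_board_centre 0.58 491.91735537190084 142.35785123966943 3630 [0.52  0.318 0.04 ]
thin_board_centre 0.98 406.75214408233273 152.1303602058319 2332 [0.497 0.225 0.04 ]
thin_board_centre 0.57 312.7189189189189 132.87027027027028 740 [0.441 0.133 0.04 ]
```

View pics/w1.png

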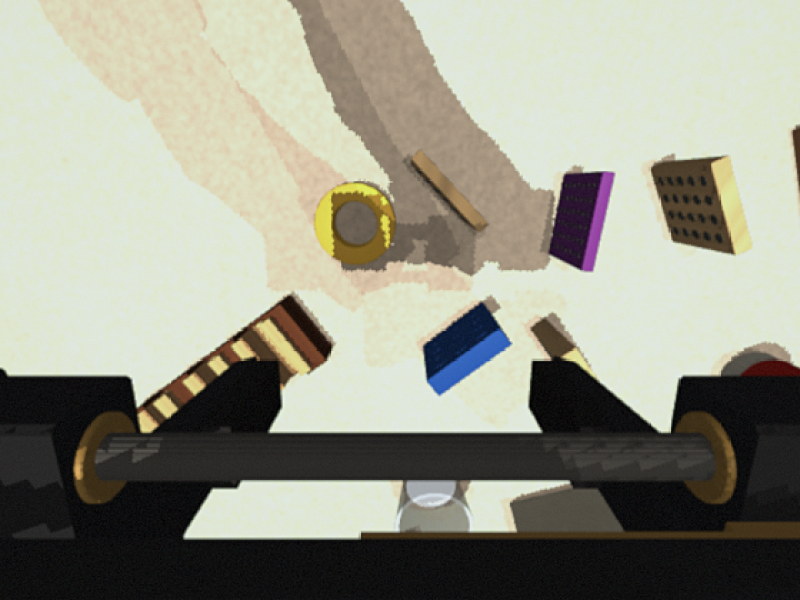

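The wrist view shows the thin board's top edge at about (414,157) to (481,226), and the middle board's pale top from (722,156) to (743,252). The gripper hides the rack and the thick board, so I'll shift outward for a second view.

Request:
{"method": "play_rows", "body": {"rows": [[100,-0.0567,0.01,0,0,0,0],[100,-0.0567,0.01,0,0,0,0],[100,-0.0567,0.01,0,0,0,0],[100,0,0,0,0,0,0],[100,0,0,0,0,0,0]]}}

```text
clock: 3.48
tool_pos: [0.6601, 0.0513, 0.4201]
eef_rot: [0.173, 0.985, 0.0, -0.001]
contact_force: [-0.1, -0.8, -0.4]
opening: 1.0
finger_force: 0.0
```

Run:
```python
from h import *
s=status.get_state();print(s['clock'],s['tool_pos'],s['eef_rot'],abs(s['qd']).max())
im=snap('wrist','w2.png')
cv2.imwrite('pics/w3.png',cv2.resize(im[:300],(800,429),interpolation=3)[:,:,::-1])
s0=dict(tool_pos=[0.4906701,0.08061761,0.4207319],eef_rot=[1.73401477e-01,9.84851110e-01,4.40525235e-04,-1.56300417e-04])
k=.7
for n,P in dict(thin=[(414,157),(481,226)],mid=[(722,156),(743,252)]).items():
  a,b=[ray('wrist',u*k,v*k,.08,s0) for u,v in P]; print(n,a,b,(a+b)/2,np.linalg.norm(a-b),np.degrees(np.arctan2(*(b-a)[1::-1])))
# rectangles from pale masks
```

```text
3.475 [0.6601158  0.051252   0.42014908] [ 1.72710511e-01  9.84972062e-01  5.13336487e-05 -1.05576190e-03] 0.02747091498571193
thin [0.41165213 0.11526719 0.08      ] [0.47129549 0.14410362 0.08      ] [0.44147381 0.1296854  0.08      ] 0.06624854972474903 25.802884597367786
mid [0.48234516 0.31157909 0.08      ] [0.55296485 0.31486901 0.08      ] [0.51765501 0.31322405 0.08      ] 0.07069628807133681 2.6672771132098716
```

View pics/w3.png

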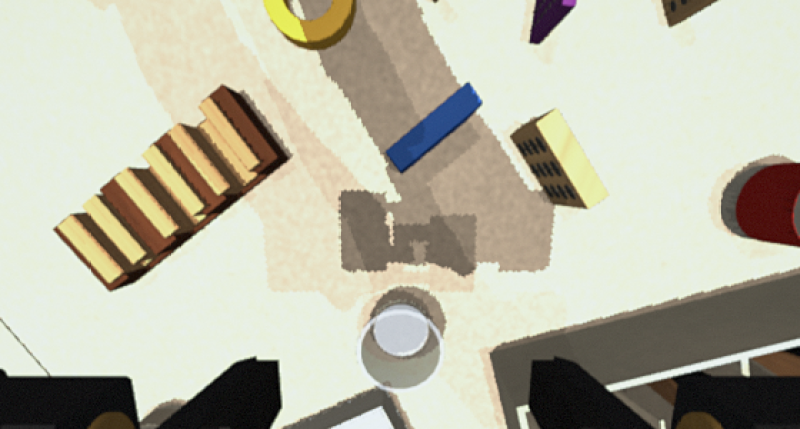

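This view shows the rack clearly from (54,228) to (288,155), and the thick board's top from (548,112) to (597,205). I'll make one enlarged rack crop to pick the ribs and slots.

Run:
```python
import cv2
a=cv2.imread('pics/w2.png')
x=cv2.resize(a[50:215,30:215],(673,600),interpolation=3) 
x=cv2.resize(a[55:210,30:210],(696,600),interpolation=3)
cv2.imwrite('pics/r.png',x)  # 3.87x
```

```text
(no output)
```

View pics/r.png

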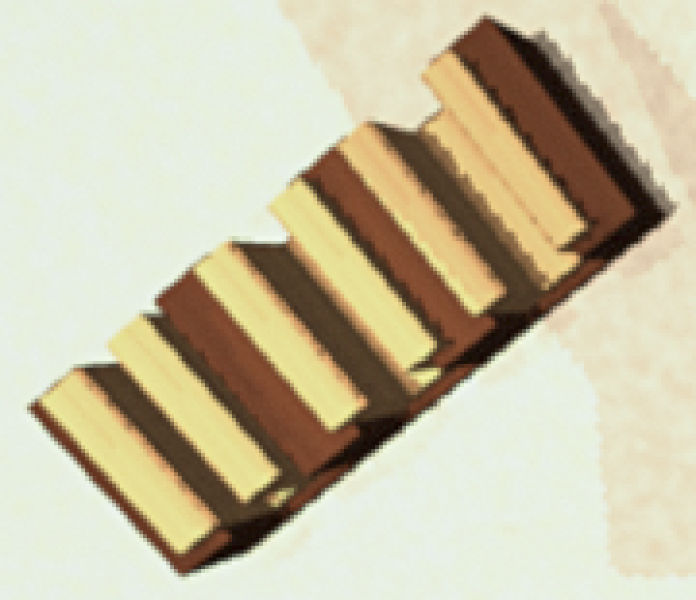

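The crop shows three slots that widen towards the upper right, so rack +y points that way. I'll turn the picked rib corners into positions.

Run:
```python
from h import *
s=dict(tool_pos=[0.6601158,0.051252,0.42014908],eef_rot=[1.72710511e-01,9.84972062e-01,5.13336487e-05,-1.05576190e-03])
W=lambda u,v,z:ray('wrist',30+u/3.867,55+v/3.871,z,s)
ribs=[[(40,403),(78,366),(218,530),(180,552)],[(108,345),(148,315),(280,472),(240,502)],[(193,270),(232,242),(367,408),(330,432)],[(270,208),(303,182),(440,345),(415,368)],[(335,148),(368,123),(505,293),(480,313)],[(422,75),(452,55),(588,220),(560,245)]]
P=np.array([[W(*p,.044)[:2] for p in r_] for r_ in ribs])
d=np.array([(q[2]-q[1])/np.linalg.norm(q[2]-q[1]) for q in P]);d2=np.array([(q[3]-q[0])/np.linalg.norm(q[3]-q[0]) for q in P])
print('rib angles',np.degrees(np.arctan2(d[:,1],d[:,0])).round(1),np.degrees(np.arctan2(d2[:,1],d2[:,0])).round(1),[np.linalg.norm(q[2]-q[1]).round(4) for q in P])
E=[W(487,16,.036),W(638,215,.036),W(180,575,.036),W(32,405,.036)]
E=np.array(E)[:,:2]; print('ends',E.round(4).tolist())
L=[np.linalg.norm(E[i]-E[(i+1)%4]).round(4) for i in range(4)];print('sides',L)
row=(E[0]+E[1]-E[2]-E[3]);x=E[1]-E[0]+E[2]-E[3]
print('row ang',np.degrees(np.arctan2(row[1],row[0])),'x ang',np.degrees(np.arctan2(x[1],x[0])))
yaw=np.arctan2(row[1],row[0])-np.pi/2;c=E.mean(0);print('yaw',np.degrees(yaw),'centre',c)
Rm=np.array([[np.cos(yaw),-np.sin(yaw)],[np.sin(yaw),np.cos(yaw)]])
Q=(P-c)@Rm*1000
print('rib corners rack mm');print(Q.round(1).tolist())
for i in range(0,6,2): 
  a=Q[i][[1,2],1].mean();b=Q[i+1][[0,3],1].mean();print('slot',a.round(1),b.round(1),'w',(b-a).round(1),'c',((a+b)/2).round(1),'x mid',Q[i:i+2,:,0].mean().round(1))
a,b=[ray('wrist',u*.7,v*.7,.08,s) for u,v in [(546,117),(597,200)]];print('thick',a,b,(a+b)/2,np.linalg.norm(a-b),np.degrees(np.arctan2(*(b-a)[1::-1])))
```

```text
rib angles [14.2 14.6 14.7 16.8 16.3 18.2] [16.9 14.1 15.5 18.9 18.7 17.3] [np.float64(0.0577), np.float64(0.0543), np.float64(0.0558), np.float64(0.0548), np.float64(0.0556), np.float64(0.0537)]
ends [[0.4822, -0.0287], [0.5435, -0.0111], [0.5917, -0.1864], [0.5313, -0.2017]]
sides [np.float64(0.0638), np.float64(0.1819), np.float64(0.0623), np.float64(0.1799)]
row ang 105.60899258989342 x ang 15.138650405306398
yaw 15.608992589893424 centre [ 0.53715722 -0.10698324]
rib corners rack mm
[[[-27.2, -81.9], [-28.2, -65.2], [29.5, -66.6], [27.7, -80.6]], [[-27.3, -53.8], [-26.6, -38.5], [27.7, -39.4], [27.3, -55.3]], [[-27.9, -19.2], [-27.0, -4.9], [28.8, -5.8], [27.7, -19.3]], [[-27.3, 10.1], [-27.0, 22.3], [27.8, 23.5], [28.5, 13.3]], [[-28.3, 35.6], [-27.7, 47.4], [27.8, 48.1], [27.8, 38.7]], [[-28.2, 67.6], [-27.2, 77.6], [26.4, 80.0], [27.0, 69.3]]]
slot -65.9 -54.6 w 11.3 c -60.2 x mid 0.4
slot -5.4 11.7 w 17.0 c 3.2 x mid 0.4
slot 47.8 68.5 w 20.7 c 58.1 x mid -0.3
thick [0.58646697 0.17619488 0.08      ] [0.65027413 0.19538135 0.08      ] [0.61837055 0.18578812 0.08      ] 0.06662937677826901 16.735748468707236
```

The rack checks out: 62 x 181 mm measured against 64 x 184 given, and the slots look to be at about y = -60, +3 and +58 mm. I'll write a small planner and grasp the thick board first.

```bash
cat >> h.py <<'E'
def plan(x,y,z,ang,n,st=None,g=100):
    """rows to TCP x,y,z with tool-x line along ang deg (world)"""
    s=st or status.get_state(); R0=R.from_quat(s['eef_rot']); p=np.array(s['tool_pos'])
    X=R0.as_matrix()[:,0]; cur=np.degrees(np.arctan2(X[1],X[0]))
    da=(ang-cur+90)%180-90
    c,si=np.cos(np.radians(cur+da)),np.sin(np.radians(cur+da))
    Rt=R.from_matrix(np.array([[c,si,0],[si,-c,0],[0,0,-1]]))
    rv=(R0.inv()*Rt).as_rotvec(degrees=True); step=R.from_rotvec(rv/n,degrees=True)
    d=(np.array([x,y,z])-p)/n; Rc=R0
    print('t',round(s['clock'],2),'pos',p.round(4),'cur',round(cur,1),'da',round(da,1),'F',np.round(s['contact_force'],1),'op',round(s['opening'],3))
    for i in range(n):
        print([g]+Rc.inv().apply(d).round(4).tolist()+(rv/n).round(2).tolist()); Rc=Rc*step
E
python3 -c "
from h import *
plan(.6184,.1858,.275,16.7,4)"
```

```text
t 3.52 pos [0.6598 0.0514 0.4205] cur 160.1 da 36.6 F [-0.8  0.2 -0.9] op 0.999
[100, 0.0211, 0.0281, 0.0364, 0.01, -0.03, -9.14]
[100, 0.0164, 0.0311, 0.0364, 0.01, -0.03, -9.14]
[100, 0.0112, 0.0333, 0.0364, 0.01, -0.03, -9.14]
[100, 0.0058, 0.0347, 0.0364, 0.01, -0.03, -9.14]
```

Request:
{"method": "play_rows", "body": {"rows": [[55,0.0211,0.0281,0.0364,0,0,-9.14],[55,0.0164,0.0311,0.0364,0,0,-9.14],[55,0.0112,0.0333,0.0364,0,0,-9.14],[55,0.0058,0.0347,0.0364,0,0,-9.14],[55,0,0,0,0,0,0],[55,0,0,0,0,0,0]], "grip_force": 20}}

```text
clock: 4.28
tool_pos: [0.6199, 0.1842, 0.2762]
eef_rot: [-0.144, 0.99, -0.0, 0.0]
contact_force: [0.3, -1.1, 0.1]
opening: 0.552
finger_force: 0.0
```

Run:
```python
from h import *
s=status.get_state();plan(.6184,.1858,.215,16.7,1)
im=snap('wrist','g1.png')
cv2.imwrite('pics/g1b.png',cv2.resize(im,(800,600))[:,:,::-1])
```

```text
t 4.28 pos [0.6199 0.1842 0.2762] cur -163.5 da 0.2 F [ 0.3 -1.1  0.1] op 0.552
[100, 0.0011, 0.002, 0.0612, -0.06, 0.04, -0.18]
```

View pics/g1b.png

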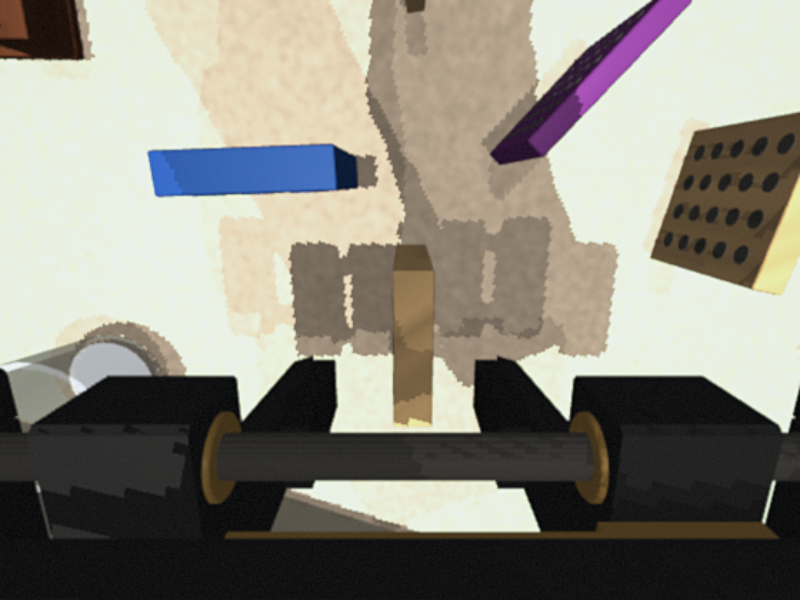

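The board sits centred between the fingers at (413,340) and parallel to them. I'll grasp it and lift.

Request:
{"method": "play_rows", "body": {"rows": [[55,0.0005,0.001,0.031,0,0,0],[55,0.0005,0.001,0.03,0,0,0],[55,0,0,0,0,0,0],[0,0,0,0,0,0,0],[0,0,0,0,0,0,0],[0,0,0,0,0,0,0],[0,0,0,0,0,0,0]], "grip_force": 20}}

```text
clock: 5.2
tool_pos: [0.6189, 0.1864, 0.2149]
eef_rot: [-0.144, 0.99, 0.0, 0.001]
contact_force: [-0.5, 0.3, 3.8]
opening: 0.193
finger_force: 20.0
```

Request:
{"method": "play_rows", "body": {"rows": [[0,0,0,-0.05,0,0,0],[0,0,0,-0.065,0,0,0],[0,0,0,0,0,0,0]]}}

```text
clock: 5.58
tool_pos: [0.6202, 0.1873, 0.3319]
eef_rot: [-0.144, 0.99, 0.001, 0.005]
contact_force: [1.0, 0.8, -0.1]
opening: 0.188
finger_force: 20.0
```

```bash
python3 -c "
from h import *
plan(.5214,-.0511,.30,15.6,6)"
```

```text
t 5.58 pos [0.6202 0.1873 0.3319] cur -163.4 da -1.0 F [ 1.   0.8 -0.1] op 0.188
[100, 0.0272, -0.0334, 0.005, 0.01, 0.1, 0.16]
[100, 0.0271, -0.0335, 0.005, 0.01, 0.1, 0.16]
[100, 0.0269, -0.0336, 0.0051, 0.01, 0.1, 0.16]
[100, 0.0268, -0.0336, 0.0052, 0.01, 0.1, 0.16]
[100, 0.0267, -0.0337, 0.0052, 0.01, 0.1, 0.16]
[100, 0.0266, -0.0338, 0.0053, 0.01, 0.1, 0.16]
```

Request:
{"method": "play_rows", "body": {"rows": [[0,0.027,-0.0335,0.005,0,0,0.16],[0,0.027,-0.0335,0.005,0,0,0.16],[0,0.027,-0.0336,0.005,0,0,0.16],[0,0.0268,-0.0336,0.005,0,0,0.16],[0,0.0267,-0.0337,0.005,0,0,0.16],[0,0.0266,-0.0338,0.005,0,0,0.16],[0,0,0,0,0,0,0],[0,0,0,0,0,0,0]]}}

```text
clock: 6.58
tool_pos: [0.5201, -0.0518, 0.2961]
eef_rot: [-0.136, 0.991, 0.001, -0.0]
contact_force: [0.7, 1.0, -1.1]
opening: 0.19
finger_force: 20.0
```

Run:
```python
from h import *
plan(.5214,-.0511,.267,15.6,2)
im=snap('wrist','p1.png')
cv2.imwrite('pics/p1b.png',cv2.resize(im[100:330,130:450],(800,575),interpolation=3)[:,:,::-1])
```

```text
t 6.58 pos [ 0.5201 -0.0518  0.2961] cur -164.4 da -0.0 F [ 0.7  1.  -1.1] op 0.19
[100, -0.0007, 0.0002, 0.0146, 0.03, -0.0, 0.02]
[100, -0.0007, 0.0002, 0.0146, 0.03, -0.0, 0.02]
```

View pics/p1b.png

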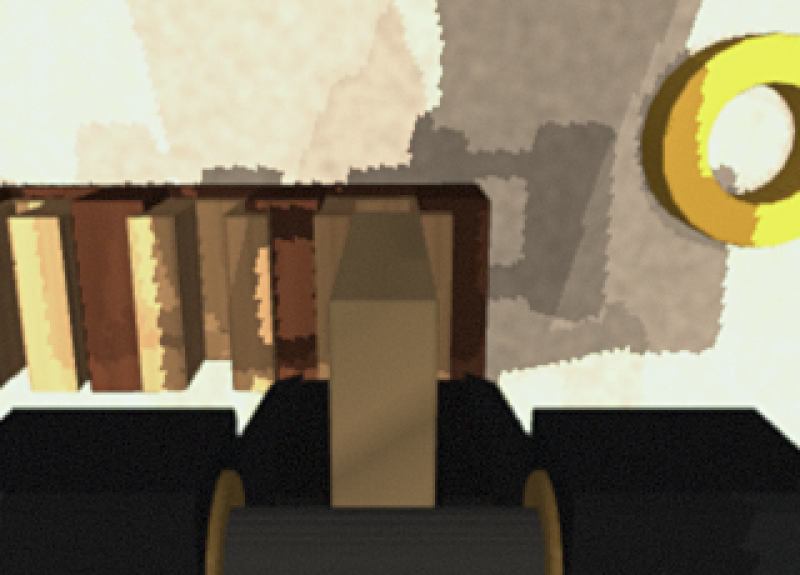

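The slot mouth, at crop columns 352 to 418, is centred under the board, with the board's end face at 350 to 418. I'll descend to just above the ribs and then go slowly.

Request:
{"method": "play_rows", "body": {"rows": [[0,-0.0007,0,0.016,0,0,0],[0,-0.0007,0,0.012,0,0,0],[0,0,0,0.004,0,0,0],[0,0,0,0.002,0,0,0],[0,0,0,0.002,0,0,0],[0,0,0,0.002,0,0,0],[0,0,0,0.0,0,0,0]]}}

```text
clock: 7.5
tool_pos: [0.5214, -0.052, 0.2586]
eef_rot: [-0.136, 0.991, 0.0, 0.0]
contact_force: [0.2, 0.3, -0.5]
opening: 0.187
finger_force: 20.0
```

Request:
{"method": "play_rows", "body": {"rows": [[0,0,0,0.0015,0,0,0],[0,0,0,0.0015,0,0,0],[0,0,0,0.0015,0,0,0],[0,0,0,0,0,0,0]]}}

```text
clock: 8.0
tool_pos: [0.5213, -0.0519, 0.254]
eef_rot: [-0.136, 0.991, 0.0, -0.0]
contact_force: [-1.0, 0.7, 0.0]
opening: 0.192
finger_force: 20.0
```

Request:
{"method": "play_rows", "body": {"rows": [[0,0,0,0.003,0,0,0],[0,0,0,0.003,0,0,0],[0,0,0,0.003,0,0,0],[0,0,0,0.003,0,0,0],[0,0,0,0,0,0,0]]}}

```text
clock: 8.62
tool_pos: [0.5213, -0.0519, 0.2418]
eef_rot: [-0.136, 0.991, 0.0, -0.0]
contact_force: [0.5, -0.6, -0.2]
opening: 0.193
finger_force: 20.0
```

Request:
{"method": "play_rows", "body": {"rows": [[0,0,0,0.003,0,0,0],[0,0,0,0.003,0,0,0],[0,0,0,0.003,0,0,0],[0,0,0,0.002,0,0,0],[0,0,0,0,0,0,0],[0,0,0,0,0,0,0]]}}

```text
clock: 9.38
tool_pos: [0.5214, -0.0519, 0.2311]
eef_rot: [-0.136, 0.991, 0.0, 0.0]
contact_force: [-0.2, -0.1, 0.5]
opening: 0.191
finger_force: 20.0
```

Request:
{"method": "play_rows", "body": {"rows": [[0,0,0,0.001,0,0,0],[0,0,0,0.001,0,0,0],[0,0,0,0,0,0,0]]}}

```text
clock: 9.75
tool_pos: [0.5213, -0.0519, 0.229]
eef_rot: [-0.136, 0.991, 0.0, -0.0]
contact_force: [-0.4, 0.1, -0.8]
opening: 0.188
finger_force: 20.0
```

Request:
{"method": "play_rows", "body": {"rows": [[0,0,0,0.0007,0,0,0],[30,0,0,0,0,0,0],[30,0,0,0,0,0,0],[30,0,0,-0.03,0,0,0],[50,0,0,-0.05,0,0,0],[50,0,0,-0.02,0,0,0],[50,0,0,0,0,0,0]]}}

```text
clock: 10.62
tool_pos: [0.5218, -0.052, 0.3296]
eef_rot: [-0.136, 0.991, -0.0, 0.002]
contact_force: [0.1, 0.4, -0.0]
opening: 0.5
finger_force: 0.0
```

Run:
```python
from h import *
plan(.5177,.3132,.285,2.7,7)
im=snap('wrist','p2.png')
```

```text
t 10.62 pos [ 0.5218 -0.052   0.3296] cur -164.4 da -12.9 F [ 0.1  0.4 -0. ] op 0.5
[100, -0.0134, 0.0504, 0.0064, -0.0, 0.03, 1.84]
[100, -0.0118, 0.0508, 0.0064, -0.0, 0.03, 1.84]
[100, -0.0102, 0.0512, 0.0064, -0.0, 0.03, 1.84]
[100, -0.0085, 0.0515, 0.0064, -0.0, 0.03, 1.84]
[100, -0.0069, 0.0517, 0.0064, -0.0, 0.03, 1.84]
[100, -0.0052, 0.0519, 0.0064, -0.0, 0.03, 1.84]
[100, -0.0035, 0.0521, 0.0064, -0.0, 0.03, 1.84]
```

Request:
{"method": "play_rows", "body": {"rows": [[50,-0.0134,0.0504,0.0064,0,0,1.84],[50,-0.0118,0.0508,0.0064,0,0,1.84],[50,-0.0102,0.0512,0.0064,0,0,1.84],[50,-0.0085,0.0515,0.0064,0,0,1.84],[50,-0.0069,0.0517,0.0064,0,0,1.84],[50,-0.0052,0.0519,0.0064,0,0,1.84],[50,-0.0035,0.0521,0.0064,0,0,1.84],[50,0,0,0,0,0,0]]}}

```text
clock: 11.68
tool_pos: [0.5145, 0.3188, 0.2815]
eef_rot: [-0.028, 1.0, 0.001, -0.001]
contact_force: [0.4, -0.2, 0.6]
opening: 0.503
finger_force: 0.0
```

Request:
{"method": "play_rows", "body": {"rows": [[50,0,0,0,0,0,0]]}}

```text
clock: 11.8
tool_pos: [0.5166, 0.3123, 0.2821]
eef_rot: [-0.024, 1.0, -0.002, -0.001]
contact_force: [0.0, -0.8, -0.4]
opening: 0.504
finger_force: 0.0
```

Run:
```python
from h import *
plan(.5177,.3132,.215,2.7,2)
im=snap('wrist','g2.png')
a=cv2.imread('pics/p2.png')
cv2.imwrite('pics/g2b.png',cv2.vconcat([cv2.resize(a[60:330,130:450],(356,300)),cv2.resize(im[60:330,130:450][:,:,::-1],(356,300))]))
```

```text
t 11.8 pos [0.5166 0.3123 0.2821] cur -177.2 da -0.1 F [ 0.  -0.8 -0.4] op 0.504
[100, -0.0007, 0.0005, 0.0335, -0.09, -0.06, 0.03]
[100, -0.0006, 0.0005, 0.0335, -0.09, -0.06, 0.03]
```

View pics/g2b.png

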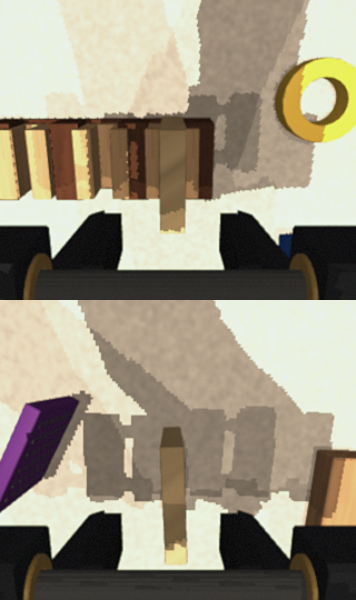

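The top half shows the thick board standing upright in the wide slot. The bottom half shows the middle board at (172,500) centred and parallel between the fingers. I'll grasp it.

Request:
{"method": "play_rows", "body": {"rows": [[50,-0.0006,0.0005,0.0335,0,0,0],[50,-0.0006,0.0005,0.0335,0,0,0],[50,0,0,0,0,0,0],[0,0,0,0,0,0,0],[0,0,0,0,0,0,0],[0,0,0,0,0,0,0],[0,0,0,0,0,0,0]]}}

```text
clock: 12.72
tool_pos: [0.5183, 0.3144, 0.2175]
eef_rot: [-0.024, 1.0, 0.0, 0.001]
contact_force: [0.8, -0.8, 4.9]
opening: 0.144
finger_force: 20.0
```

Request:
{"method": "play_rows", "body": {"rows": [[0,0,0,-0.06,0,0,0],[0,0,0,-0.06,0,0,0],[0,0,0,-0.02,0,0,0],[0,0,0,0,0,0,0]]}}

```text
clock: 13.22
tool_pos: [0.5184, 0.3145, 0.3583]
eef_rot: [-0.024, 1.0, 0.001, 0.002]
contact_force: [0.0, -0.1, -2.1]
opening: 0.147
finger_force: 20.0
```

```bash
python3 -c "
from h import *
plan(.5363,-.1039,.34,15.6,8)"
```

```text
t 13.22 pos [0.5184 0.3145 0.3583] cur -177.3 da 12.9 F [ 0.  -0.1 -2.1] op 0.147
[100, 0.0003, -0.0524, 0.0022, 0.01, 0.02, -1.61]
[100, 0.0017, -0.0523, 0.0022, 0.01, 0.02, -1.61]
[100, 0.0032, -0.0523, 0.0022, 0.01, 0.02, -1.61]
[100, 0.0047, -0.0521, 0.0022, 0.01, 0.02, -1.61]
[100, 0.0061, -0.052, 0.0022, 0.01, 0.02, -1.61]
[100, 0.0076, -0.0518, 0.0022, 0.01, 0.02, -1.61]
[100, 0.009, -0.0516, 0.0023, 0.01, 0.02, -1.61]
[100, 0.0105, -0.0513, 0.0023, 0.01, 0.02, -1.61]
```

Request:
{"method": "play_rows", "body": {"rows": [[0,0.0003,-0.0524,0.0022,0,0,-1.61],[0,0.0017,-0.0523,0.0022,0,0,-1.61],[0,0.0032,-0.0523,0.0022,0,0,-1.61],[0,0.0047,-0.0521,0.0022,0,0,-1.61],[0,0.0061,-0.052,0.0022,0,0,-1.61],[0,0.0076,-0.0518,0.0022,0,0,-1.61],[0,0.009,-0.0516,0.0022,0,0,-1.61],[0,0.0105,-0.0513,0.0022,0,0,-1.61]]}}

```text
clock: 14.22
tool_pos: [0.5353, -0.1058, 0.3372]
eef_rot: [-0.137, 0.991, 0.001, -0.001]
contact_force: [-0.1, 0.5, 0.6]
opening: 0.145
finger_force: 20.0
```

Request:
{"method": "play_rows", "body": {"rows": [[0,0,0,0,0,0,0],[0,0,0,0.02,0,0,0],[0,0,0,0.02,0,0,0],[0,0,0,0,0,0,0],[0,0,0,0,0,0,0]]}}

```text
clock: 14.85
tool_pos: [0.536, -0.1034, 0.2989]
eef_rot: [-0.136, 0.991, 0.0, -0.0]
contact_force: [-0.2, -0.2, -0.6]
opening: 0.145
finger_force: 20.0
```

Run:
```python
from h import *
plan(.5363,-.1039,.265,15.6,1)
im=snap('wrist','p3.png')
cv2.imwrite('pics/p3b.png',cv2.resize(im[130:330,150:420],(800,593),interpolation=3)[:,:,::-1])
```

```text
t 14.85 pos [ 0.536  -0.1034  0.2989] cur -164.3 da -0.1 F [-0.2 -0.2 -0.6] op 0.145
[100, -0.0001, -0.0005, 0.0339, 0.04, -0.02, 0.07]
```

View pics/p3b.png

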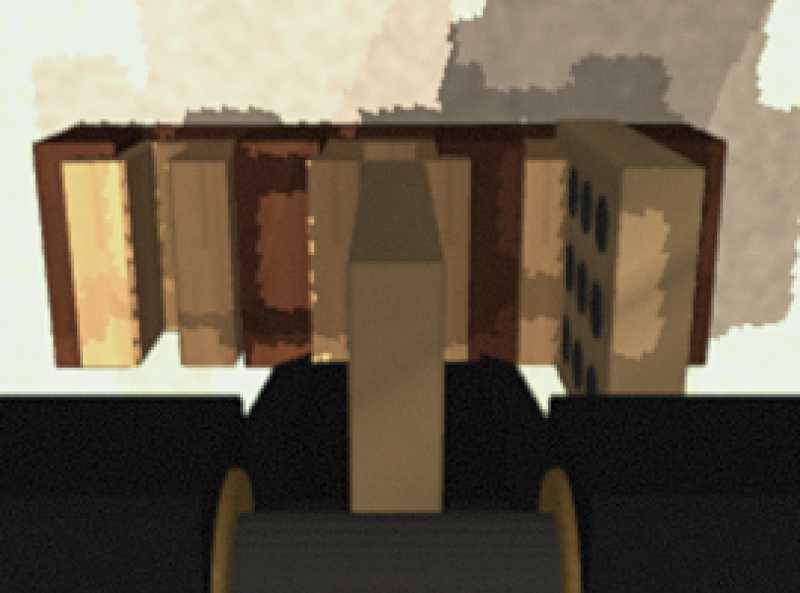

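The slot is at crop columns 363 to 427 and the board is at about 362 to 432, within about 1 mm. I'll shift slightly to -y and lower slowly.

Request:
{"method": "play_rows", "body": {"rows": [[0,0,-0.0005,0.018,0,0,0],[0,0,0,0.012,0,0,0],[0,0,0,0.004,0,0,0],[0,0,0,0.0015,0,0,0],[0,0,0,0.0015,0,0,0],[0,0,0,0.0015,0,0,0],[0,0,0,0,0,0,0]]}}

```text
clock: 15.78
tool_pos: [0.5361, -0.1047, 0.2606]
eef_rot: [-0.136, 0.991, -0.0, 0.0]
contact_force: [0.0, -0.0, -0.7]
opening: 0.146
finger_force: 20.0
```

Request:
{"method": "play_rows", "body": {"rows": [[0,0,0,0.0015,0,0,0],[0,0,0,0.0015,0,0,0],[0,0,0,0.0015,0,0,0],[0,0,0,0.0015,0,0,0],[0,0,0,0,0,0,0]]}}

```text
clock: 16.4
tool_pos: [0.5361, -0.1046, 0.2544]
eef_rot: [-0.136, 0.991, 0.0, -0.0]
contact_force: [0.3, -0.6, -0.0]
opening: 0.148
finger_force: 20.0
```

In the slot with no contact force. I'll carry on down.

Request:
{"method": "play_rows", "body": {"rows": [[0,0,0,0.003,0,0,0],[0,0,0,0.003,0,0,0],[0,0,0,0.003,0,0,0],[0,0,0,0.003,0,0,0],[0,0,0,0,0,0,0]]}}

```text
clock: 17.02
tool_pos: [0.536, -0.1046, 0.2422]
eef_rot: [-0.136, 0.991, 0.0, -0.0]
contact_force: [0.6, 0.1, -1.1]
opening: 0.147
finger_force: 20.0
```

Request:
{"method": "play_rows", "body": {"rows": [[0,0,0,0.003,0,0,0],[0,0,0,0.003,0,0,0],[0,0,0,0.002,0,0,0],[0,0,0,0.001,0,0,0],[0,0,0,0.001,0,0,0],[0,0,0,0,0,0,0]]}}

```text
clock: 17.77
tool_pos: [0.5361, -0.1046, 0.2325]
eef_rot: [-0.136, 0.991, 0.0, -0.0]
contact_force: [0.2, -0.3, -0.9]
opening: 0.141
finger_force: 20.0
```

Request:
{"method": "play_rows", "body": {"rows": [[0,0,0,0.001,0,0,0],[0,0,0,0.0005,0,0,0],[26,0,0,0,0,0,0],[26,0,0,0,0,0,0],[26,0,0,-0.03,0,0,0],[26,0,0,-0.05,0,0,0],[50,0,0,-0.02,0,0,0],[50,0,0,0,0,0,0]]}}

```text
clock: 18.77
tool_pos: [0.5366, -0.1047, 0.3323]
eef_rot: [-0.136, 0.991, -0.0, 0.002]
contact_force: [0.2, -0.1, -0.9]
opening: 0.464
finger_force: 0.0
```

Run:
```python
from h import *
plan(.4415,.1297,.285,25.8,5)
im=snap('wrist','p4.png')
```

```text
t 18.77 pos [ 0.5366 -0.1047  0.3323] cur -164.4 da 10.2 F [ 0.2 -0.1 -0.9] op 0.464
[100, 0.0057, 0.0503, 0.0094, -0.02, 0.03, -2.04]
[100, 0.0039, 0.0505, 0.0094, -0.02, 0.03, -2.04]
[100, 0.0021, 0.0506, 0.0094, -0.02, 0.03, -2.04]
[100, 0.0003, 0.0506, 0.0094, -0.02, 0.03, -2.04]
[100, -0.0015, 0.0506, 0.0094, -0.02, 0.03, -2.04]
```

Request:
{"method": "play_rows", "body": {"rows": [[50,0.0057,0.0503,0.0094,0,0,-2.04],[50,0.0039,0.0505,0.0094,0,0,-2.04],[50,0.0021,0.0506,0.0094,0,0,-2.04],[50,0.0003,0.0506,0.0094,0,0,-2.04],[50,-0.0015,0.0506,0.0094,0,0,-2.04],[50,0,0,0,0,0,0],[50,0,0,0,0,0,0]]}}

```text
clock: 19.7
tool_pos: [0.4407, 0.1294, 0.2831]
eef_rot: [-0.223, 0.975, -0.001, -0.001]
contact_force: [0.8, -0.7, 0.2]
opening: 0.499
finger_force: 0.0
```

Run:
```python
from h import *
plan(.4415,.1297,.215,25.8,2)
s=status.get_state()
im=snap('wrist','g3.png')
for d in finder.regions_of('wrist','thin_board_centre'):
  m=d['mask'].astype('uint8');v,u=np.nonzero(m);print(d['score'],u.min(),u.max(),v.min(),v.max(),m.sum())
  for vv in range(v.min(),v.max()+1,6):
    k=u[v==vv]
    if len(k):print(vv,k.min(),k.max(),end=' | ')
  print()
```

```text
t 19.7 pos [0.4407 0.1294 0.2831] cur -154.2 da -0.0 F [ 0.8 -0.7  0.2] op 0.499
[100, -0.0005, -0.0, 0.0341, -0.02, -0.07, 0.01]
[100, -0.0005, -0.0, 0.0341, -0.02, -0.07, 0.01]
0.63 277 295 173 297 1827
173 283 286 | 179 280 293 | 185 280 294 | 191 280 295 | 197 280 295 | 203 280 294 | 209 279 294 | 215 280 294 | 221 279 294 | 227 279 293 | 233 279 292 | 239 279 292 | 245 279 292 | 251 279 292 | 257 279 292 | 263 279 292 | 269 278 292 | 275 278 292 | 281 279 293 | 287 278 292 | 293 277 292 | 
0.57 319 369 336 371 1465
336 327 339 | 342 319 358 | 348 320 362 | 354 320 364 | 360 321 366 | 366 322 369 |
```

The board is parallel to the fingers, 1.5 mm towards +y and centred along x. I'll grasp it.

Request:
{"method": "play_rows", "body": {"rows": [[50,-0.0005,0.001,0.034,0,0,0],[50,-0.0005,0.0005,0.034,0,0,0],[50,0,0,0,0,0,0],[0,0,0,0,0,0,0],[0,0,0,0,0,0,0],[0,0,0,0,0,0,0],[0,0,0,0,0,0,0]]}}

```text
clock: 20.68
tool_pos: [0.4414, 0.1317, 0.2166]
eef_rot: [-0.223, 0.975, 0.0, 0.001]
contact_force: [-0.4, -0.9, 6.3]
opening: 0.101
finger_force: 20.0
```

Request:
{"method": "play_rows", "body": {"rows": [[0,0,0,-0.06,0,0,0],[0,0,0,-0.06,0,0,0],[0,0,0,0,0,0,0],[0,0,0,0,0,0,0]]}}

```text
clock: 21.18
tool_pos: [0.441, 0.1313, 0.3359]
eef_rot: [-0.223, 0.975, -0.0, -0.0]
contact_force: [0.7, 0.1, -0.4]
opening: 0.102
finger_force: 20.0
```

```bash
python3 -c "
from h import *
plan(.5533,-.1648,.335,15.6,6)"
```

```text
t 21.18 pos [0.441  0.1313 0.3359] cur -154.2 da -10.2 F [ 0.7  0.1 -0.4] op 0.102
[100, 0.0046, -0.0526, 0.0002, -0.0, -0.0, 1.7]
[100, 0.0031, -0.0527, 0.0002, -0.0, -0.0, 1.7]
[100, 0.0015, -0.0527, 0.0002, -0.0, -0.0, 1.7]
[100, -0.0001, -0.0528, 0.0002, -0.0, -0.0, 1.7]
[100, -0.0016, -0.0527, 0.0002, -0.0, -0.0, 1.7]
[100, -0.0032, -0.0527, 0.0002, -0.0, -0.0, 1.7]
```

Request:
{"method": "play_rows", "body": {"rows": [[0,0.0046,-0.0526,0,0,0,1.7],[0,0.0031,-0.0527,0,0,0,1.7],[0,0.0015,-0.0527,0,0,0,1.7],[0,-0.0001,-0.0528,0,0,0,1.7],[0,-0.0016,-0.0527,0,0,0,1.7],[0,-0.0032,-0.0527,0,0,0,1.7],[0,0,0,0,0,0,0],[0,0,0,0.02,0,0,0]]}}

```text
clock: 22.18
tool_pos: [0.5536, -0.1639, 0.3149]
eef_rot: [-0.136, 0.991, 0.0, -0.0]
contact_force: [1.3, 0.3, -0.3]
opening: 0.1
finger_force: 20.0
```

Request:
{"method": "play_rows", "body": {"rows": [[0,0,0,0.017,0,0,0],[0,0,0,0,0,0,0],[0,0,0,0,0,0,0]]}}

```text
clock: 22.55
tool_pos: [0.5537, -0.1637, 0.299]
eef_rot: [-0.136, 0.991, 0.0, -0.0]
contact_force: [-0.2, -0.1, -0.6]
opening: 0.104
finger_force: 20.0
```

Run:
```python
from h import *
plan(.5533,-.1648,.265,15.6,1)
im=snap('wrist','p5.png')
a=cv2.resize(im[130:330,150:420],(800,593),interpolation=3)[:,:,::-1]
cv2.imwrite('pics/p5b.png',a)
```

```text
t 22.55 pos [ 0.5537 -0.1637  0.299 ] cur -164.3 da -0.1 F [-0.2 -0.1 -0.6] op 0.104
[100, 0.0007, -0.0009, 0.034, 0.02, -0.01, 0.08]
```

View pics/p5b.png

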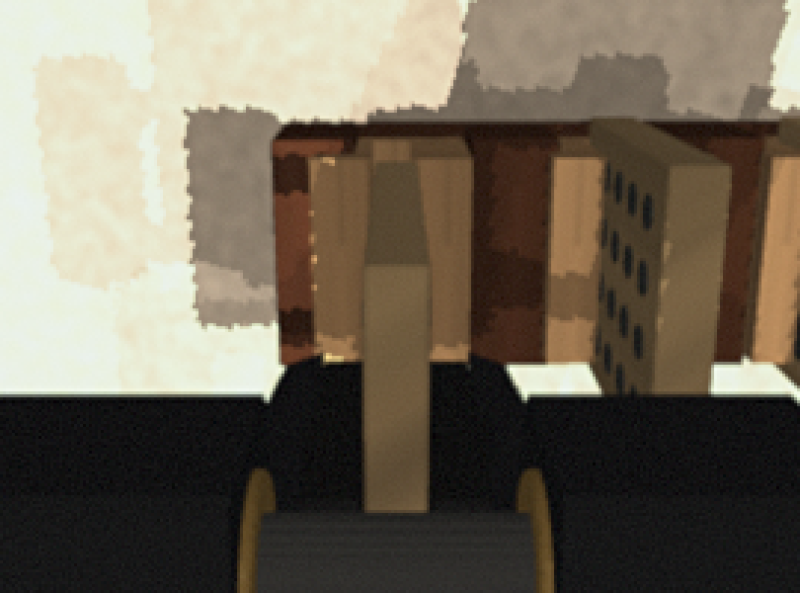

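The narrow slot, about (368 to 416, 155), is centred under the board at 395, at most 0.6 mm off. I'll lower slowly.

Request:
{"method": "play_rows", "body": {"rows": [[0,0.0005,-0.0006,0.018,0,0,0],[0,0,0,0.013,0,0,0],[0,0,0,0.004,0,0,0],[0,0,0,0.0015,0,0,0],[0,0,0,0.0015,0,0,0],[0,0,0,0.0015,0,0,0],[0,0,0,0,0,0,0]]}}

```text
clock: 23.48
tool_pos: [0.5533, -0.165, 0.2596]
eef_rot: [-0.136, 0.991, -0.0, 0.0]
contact_force: [0.3, 0.3, -0.7]
opening: 0.098
finger_force: 20.0
```

Request:
{"method": "play_rows", "body": {"rows": [[0,0,0,0.0015,0,0,0],[0,0,0,0.0015,0,0,0],[0,0,0,0.0015,0,0,0],[0,0,0,0.0015,0,0,0],[0,0,0,0,0,0,0]]}}

```text
clock: 24.1
tool_pos: [0.5532, -0.165, 0.2533]
eef_rot: [-0.136, 0.991, 0.0, -0.0]
contact_force: [0.3, -0.3, -0.3]
opening: 0.102
finger_force: 20.0
```

Request:
{"method": "play_rows", "body": {"rows": [[0,0,0,0.003,0,0,0],[0,0,0,0.003,0,0,0],[0,0,0,0.003,0,0,0],[0,0,0,0.003,0,0,0],[0,0,0,0,0,0,0]]}}

```text
clock: 24.72
tool_pos: [0.5532, -0.165, 0.2412]
eef_rot: [-0.136, 0.991, 0.0, -0.0]
contact_force: [-0.5, -0.0, 0.4]
opening: 0.097
finger_force: 20.0
```

Request:
{"method": "play_rows", "body": {"rows": [[0,0,0,0.003,0,0,0],[0,0,0,0.003,0,0,0],[0,0,0,0.002,0,0,0],[0,0,0,0.001,0,0,0],[0,0,0,0.001,0,0,0],[0,0,0,0,0,0,0]]}}

```text
clock: 25.48
tool_pos: [0.5533, -0.165, 0.2315]
eef_rot: [-0.136, 0.991, 0.0, -0.0]
contact_force: [-0.0, 0.0, -0.3]
opening: 0.102
finger_force: 20.0
```

Request:
{"method": "play_rows", "body": {"rows": [[0,0,0,0.001,0,0,0],[0,0,0,0.0005,0,0,0],[24,0,0,0,0,0,0],[24,0,0,0,0,0,0],[24,0,0,-0.03,0,0,0],[24,0,0,-0.05,0,0,0],[24,0,0,-0.05,0,0,0],[24,0,0,0,0,0,0]]}}

```text
clock: 26.48
tool_pos: [0.5546, -0.165, 0.3636]
eef_rot: [-0.136, 0.991, -0.001, 0.004]
contact_force: [-0.1, -0.1, -0.3]
opening: 0.239
finger_force: 0.0
```

Request:
{"method": "play_rows", "body": {"rows": [[24,-0.05,0.02,-0.02,0,0,0],[24,-0.05,0.02,-0.02,0,0,0],[24,0,0,0,0,0,0],[24,0,0,0,0,0,0]]}}

```text
clock: 26.98
tool_pos: [0.6381, -0.1001, 0.3983]
eef_rot: [-0.136, 0.991, -0.0, -0.002]
contact_force: [0.4, 0.2, -0.6]
opening: 0.237
finger_force: 0.0
```

Run:
```python
from h import *
s=status.get_state();print(s['clock'],s['tool_pos'])
a=snap('wrist','f1.png');b=snap('side','f2.png')
A=cv2.resize(a[40:280],(700,300)); B=cv2.resize(b[210:310,240:370],(390,300),interpolation=3)
cv2.imwrite('pics/f.png',cv2.vconcat([A,cv2.copyMakeBorder(B,0,0,0,310,0)])[:,:,::-1])
```

```text
26.975 [ 0.63808409 -0.10010396  0.3983156 ]
```

View pics/f.png

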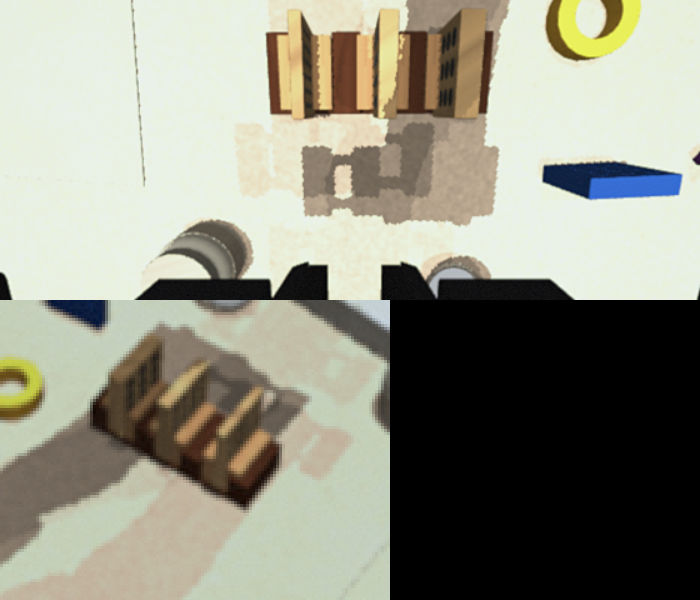

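All three boards stand upright and released in their slots, with their tops at about (300,15), (385,15) and (470,15), and nothing else has moved.

```bash
python3 -c "
from h import *
print(r.finish_job())"
```

```text
the job is handed in; nothing more can be done
None
```

The thick, middle and thin boards look upright and released in their matching slots, and the job is handed in at about 27 s with no verdict returned; I felt no rack contact while lowering, so the slots were found from the wrist pictures, and I viewed 12 pictures, 2 over the limit of 10.

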